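Switch on the interlocked isolator bank

ROBOT

A 6-joint arm with a two-finger parallel gripper is mounted at the origin on the work surface. World frame = base frame: x ahead of the robot, y to its left, z up, the work surface at z = 0. Lengths are in m, angles in rad, forces in N, time in s.
With the tool pointing down it reaches from about 0.275 to 0.875 m from the base axis. Payload 12.5 kg.
Tool frame: the origin (TCP) lies at the very end of the fingers, on their centre line; the grasp point (between the pads) lies 19 mm behind it; x points along the fingers, y is the direction in which the jaws open and shut, and the axes are right-handed (so a half turn about x gives the same grasp; the last joint's range is limited). The gripper opens to 85 mm and grips with 20 to 120 N. Pads are 22 mm wide; open, the fingers measure 114 mm over their backs; the gripper's body (76 mm by 85 mm) begins 54 mm behind the grasp point. The pads swing forward as they close: fully open they stand 13 mm farther back than shut.
Start: joints at [1.16, 0.351, 1.652, -0, 1.139, -0.085], TCP at [0.176, 0.521, 0.231] pointing down, gripper open.
Joint ranges: [-2.75, 2.75], [-0.79, 2.1], [0.01, 2.65], [-1.57, 4.71], [0.07, 3.14], [-2.87, 2.87]. Speed limits (rad/s): [2.22, 2.22, 2.79, 3.14, 3.14, 3.14].

INTERFACE

Orientations are given as a 3x3 rotation matrix whose columns are the frame's x, y, z axes.
In Python, from bench import manip gives the robot as it stands. Calls block until the motion is done:
- manip.move_ptp(position, orientation): joint-space move of the TCP to a pose.
- manip.move_l(position, attitude=None, max_speed=0.15): straight line of the TCP; attitude=None keeps the orientation; max_speed is the mean speed in m/s.
- manip.move_j(angles): joint-space move.
- manip.set_gripper(opening, effort=None): opening from 0.0 (shut) to 1.0 (fully open); effort is the grip in N (None keeps the last); returns when the fingers have stopped.
- manip.dwell(seconds).
- manip.inverse_kinematics(position, orientation): joint angles nearest the present ones, or None.
- manip.grab_frame(name): name is "scene" or "top" or "wrist"; returns (picture, depth): 420x560x3 uint8, red, green, blue; 420x560 float32, m along the optical axis (not along the pixel's ray), 0 where there is no reading.
- manip.get_calibration(name): a dict with "camera_matrix" (3x3 intrinsics, pixels), "k1" (the pictures are not rectified: a ray, as slopes to the right and down, at radius r is drawn at 1 + k1 r^2 times it, then the intrinsics apply), "R" (3x3) and "t" (3): a world point X has camera coordinates R X + t. Camera axes: x right, y down, z forward; pixel columns grow to the right and rows downward; lengths in m; the calibration is good to about 2 mm. A picture is of the moment at which its call begins: read the wrist's pose just before it. get_calibration takes no time and is no camera call; for the wrist camera it gives the pose at the moment of the call.
A pose or a line that the arm cannot do raises manip.Unreachable and nothing moves.
- manip.sign_off(): hands the job in, once; it reports no verdict.
Trained networks look in the newest picture that a camera, given by its name, has taken for a name from the list of things; names that differ only in an ending like _2 or _b are one class to them, and where a whole thing is asked for, a point or a joint stands for the part that bears it (a point fixed in the world has none). Each returns a list of dicts, best first, with "confidence" (0 to 1); they miss things now and then, are a little off and sometimes report something else, mostly with a low value. They report only what shows in the picture. A call takes as long as a camera call.
- manip.look_for(camera, name): "at" ([x, y, z] in m, in world coordinates, good to about 4 mm: the middle of the surface that is visible of it).
Readings, each from a call of its own:
- manip.current_time(): time.
- manip.current_qpos(): joint angles.
- manip.current_joint_vel(): joint speeds.
- manip.current_joint_torque(): joint torques, N m.
- manip.current_ee_pos(): TCP position.
- manip.current_tcp_rot(): TCP orientation.
- manip.current_force(): force on the tool from outside, world axes, zero at the start.
- manip.current_ft_torque(): the same for the moment, N m.
- manip.current_grip_width(): opening from 0.0 (shut) to 1.0 (fully open).
Only numpy, scipy, OpenCV 4.12 (cv2) and the standard library are available. Lean on these libraries where they do the work, as an engineer would, in place of code of your own. Each camera call takes 0.05 s, during which the arm holds its last target. There are 200 camera calls.

TASK

Switch on the workbench's isolator bank: throw all three levers fully over, away from the robot, against their stops, and leave them there. A mechanical interlock lets them go over only one after another, in an order that is not marked and has to be felt: try the levers gently, never force one that is blocked, and leave the things lying around undisturbed.

Things in the scene. Friction and masses are not known exactly. Their poses are not given: they have to be found in the camera images.
- bank: Grey steel box, 170 (x) by 300 (y) by 84 mm high, bolted to the bench on a 200 x 260 x 6 mm foot plate; three alike hand levers stand in slots in its top. Origin: centre of its underside. Its +x points away from the robot (turned up to 0.3 rad): the way all levers are thrown. The levers stand at y = +90, 0, -90 mm; their pivots are inside, at x = 0, 65 mm above the bench.
- lever_left (a joint): Lean of the left-hand (+y end of the bank) lever, rad, about the bank's y axis at its pivot: 0 = leaning 0.4 rad back towards the robot (off; starts at 0 to 0.05), 0.4 = upright, 0.8 = leaning 0.4 rad away from the robot on its end stop (on). It stays where it is left. If free, it goes all the way with 3 to 8 N at the handle; if blocked, it stops springily at about 0.10.
- lever_mid (a joint): Lean of the middle lever, rad, about the bank's y axis at its pivot: 0 = leaning 0.4 rad back towards the robot (off; starts at 0 to 0.05), 0.4 = upright, 0.8 = leaning 0.4 rad away from the robot on its end stop (on). It stays where it is left. If free, it goes all the way with 3 to 8 N at the handle; if blocked, it stops springily at about 0.10.
- lever_right (a joint): Lean of the right-hand (-y end of the bank) lever, rad, about the bank's y axis at its pivot: 0 = leaning 0.4 rad back towards the robot (off; starts at 0 to 0.05), 0.4 = upright, 0.8 = leaning 0.4 rad away from the robot on its end stop (on). It stays where it is left. If free, it goes all the way with 3 to 8 N at the handle; if blocked, it stops springily at about 0.10.
- lever_left_grip (a point): Centre of the handle of the left-hand (+y end of the bank) lever, on its axis, 105 mm from the pivot. The handle is black plastic, round, 25 mm across and 50 mm long, its end 130 mm from the pivot; below it is a steel rod 12 mm across. The end is 185 mm above the bench with the lever fully back or over, 195 mm when upright.
- lever_left_foot: Foot of the left-hand (+y end of the bank) lever: 12 mm steel block inside the box, unseen, 50 mm from the pivot opposite the handle. If blocked, it meets a springy catch: a further 2 N at the handle per mm moved there; about 20 N is forcing it. The catch draws back once the lever before it in the order is fully on. The order varies each time, cannot be seen and is found only by feel.
- lever_mid_grip (a point): Centre of the handle of the middle lever, on its axis, 105 mm from the pivot. The handle is black plastic, round, 25 mm across and 50 mm long, its end 130 mm from the pivot; below it is a steel rod 12 mm across. The end is 185 mm above the bench with the lever fully back or over, 195 mm when upright.
- lever_mid_foot: Foot of the middle lever: 12 mm steel block inside the box, unseen, 50 mm from the pivot opposite the handle. If blocked, it meets a springy catch: a further 2 N at the handle per mm moved there; about 20 N is forcing it. The catch draws back once the lever before it in the order is fully on. The order varies each time, cannot be seen and is found only by feel.
- lever_right_grip (a point): Centre of the handle of the right-hand (-y end of the bank) lever, on its axis, 105 mm from the pivot. The handle is black plastic, round, 25 mm across and 50 mm long, its end 130 mm from the pivot; below it is a steel rod 12 mm across. The end is 185 mm above the bench with the lever fully back or over, 195 mm when upright.
- lever_right_foot: Foot of the right-hand (-y end of the bank) lever: 12 mm steel block inside the box, unseen, 50 mm from the pivot opposite the handle. If blocked, it meets a springy catch: a further 2 N at the handle per mm moved there; about 20 N is forcing it. The catch draws back once the lever before it in the order is fully on. The order varies each time, cannot be seen and is found only by feel.
- meter: Bystander: a yellow and black test meter, 130 by 75 by 45 mm, lying on the bench beside the bank. Origin: centre of its underside.
- pliers: Bystander: combination pliers with green handles, 160 mm long, 60 mm wide, 16 mm high, lying on the bench beside the bank. Origin at bench level near the middle.
- socket: Bystander: a steel socket, a tube 30 mm across and 38 mm high, standing on the bench beyond the bank. Origin: centre of its underside.

How it is judged:
By the outcome, as a careful person would: the job done as asked, in the order asked, and still so for the second after the job is handed in, with the robot touching nothing.
It also fails if it takes over 67 s, if anything falls off the work surface, if the arm or the gripper's body presses on something with over 40 N, if the wrist force passes 120 N, or if a joint passes its speed limit or range.

## Working session

There is one attempt and no reset: what is moved stays moved. The work goes in short steps, each a Python script; the robot and the scene stay as the last script left them, time stands still between calls to the robot, and variables do not carry over. Pictures are saved under pics/ and viewed, about 8 in all and at most 12, crops included, and the job is handed in when it is done.

```bash
mkdir -p pics; ls; python3 - <<'E'
from bench import manip
import cv2, numpy as np
print(manip.current_time())
ims=[]
for c in ["scene","top"]:
    im,d=manip.grab_frame(c); ims.append(im); np.save(f"pics/{c}_d.npy",d)
    for n in ["bank","lever_left_grip","lever_mid_grip","lever_right_grip","meter","pliers","socket"]:
        print(c,n,[(np.round(r["at"],3).tolist(),round(r["confidence"],2)) for r in manip.look_for(c,n)[:4]])
    k=manip.get_calibration(c); print(np.round(-k["R"].T@k["t"],3),k["k1"])
    cv2.imwrite(f"pics/{c}1.png",im[:,:,::-1])
print(manip.current_time())
E
```

```text
pics
0.0
scene bank [([0.598, -0.127, 0.084], 0.66)]
scene lever_left_grip [([0.56, -0.003, 0.152], 0.92)]
scene lever_mid_grip [([0.547, -0.09, 0.154], 0.57), ([0.542, -0.18, 0.16], 0.5), ([0.596, -0.128, 0.084], 0.33)]
scene lever_right_grip [([0.541, -0.177, 0.156], 0.64)]
scene meter [([0.591, 0.156, 0.038], 0.6)]
scene pliers [([0.557, -0.346, 0.014], 0.83)]
scene socket [([0.745, -0.11, 0.034], 0.58)]
[ 1.04  -0.69   0.868] -0.021968352685561094
top bank [([0.579, -0.087, 0.087], 0.82)]
top lever_left_grip [([0.55, 0.004, 0.18], 0.49), ([0.742, -0.103, 0.036], 0.22)]
top lever_mid_grip [([0.54, -0.082, 0.182], 0.43)]
top lever_right_grip [([0.535, -0.173, 0.18], 0.52)]
top meter [([0.58, 0.176, 0.04], 0.98)]
top pliers [([0.555, -0.338, 0.012], 0.95)]
top socket []
[0.53  0.057 1.292] -0.0644303905508336
0.8
```

View pics/scene1.png

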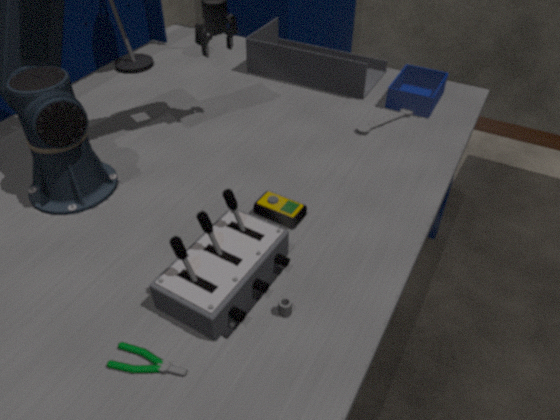

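View pics/top1.png

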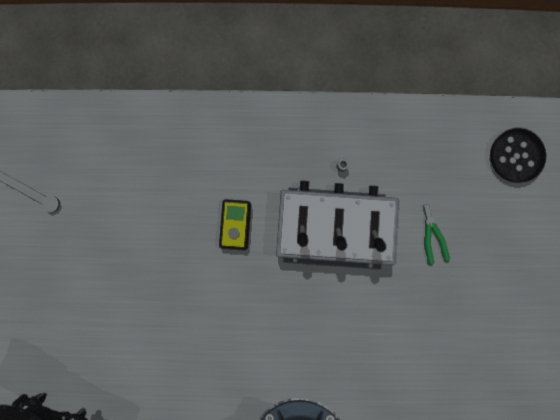

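```bash
python3 - <<'E'
from bench import manip
import cv2, numpy as np
for c in ["scene","top"]:
    k=manip.get_calibration(c); d=np.load(f"pics/{c}_d.npy"); K=k["camera_matrix"]
    v,u=np.mgrid[:420,:560]
    p=cv2.undistortPoints(np.stack([u,v],-1).reshape(-1,1,2).astype(np.float64),K,np.array([k["k1"],0,0,0.])).reshape(-1,2)
    X=(np.c_[p,np.ones(len(p))]*d.reshape(-1,1)-k["t"])@k["R"]
    ok=(d.ravel()>0)&(abs(X[:,0]-.59)<.18)&(abs(X[:,1]+.09)<.2)
    X=X[ok]
    top=X[(X[:,2]>.078)&(X[:,2]<.09)]
    r=cv2.minAreaRect(top[:,:2].astype(np.float32)); print(c,r,len(top),np.median(top[:,2]))
    h=X[(X[:,2]>.12)&(X[:,0]<.62)]
    _,lab,cen=cv2.kmeans(h[:,1:2].astype(np.float32),3,None,(3,50,1e-5),5,0)
    for i in range(3):
        q=h[lab.ravel()==i]; print(len(q),q.mean(0).round(4),q.min(0).round(4),q.max(0).round(4))
E
```

```text
scene ((0.5775219798088074, -0.08878318965435028), (0.2969230115413666, 0.1705024391412735), 86.8981704711914) 6715 0.0837344017034312
332 [ 0.5407 -0.1785  0.1643] [ 0.5181 -0.1888  0.1201] [ 0.5578 -0.1639  0.1914]
291 [ 0.5436 -0.09    0.1623] [ 0.521  -0.1     0.1203] [ 0.5619 -0.0728  0.1891]
264 [ 0.5503 -0.0007  0.1625] [ 0.5287 -0.0098  0.1211] [0.5679 0.0147 0.1884]
top ((0.575673520565033, -0.08560903370380402), (0.2978590428829193, 0.1693469136953354), 86.57907104492188) 6885 0.08333456401826618
138 [0.5439 0.006  0.1748] [ 0.5272 -0.0055  0.1202] [0.5657 0.0165 0.1911]
146 [ 0.5365 -0.0827  0.1742] [ 0.5195 -0.0961  0.1214] [ 0.5574 -0.0718  0.1906]
154 [ 0.5343 -0.1725  0.1738] [ 0.5162 -0.1859  0.122 ] [ 0.5563 -0.1624  0.1914]
```

The scene view shows the grey bank at about px (222,268) with three levers leaning back. The meter sits near (280,208), the socket at (285,306) and the pliers at (148,360). The top view agrees, with the lever tips at about (303,240), (341,242) and (380,245). From depth, the bank centre is about (0.5766, -0.087) with yaw about -0.055. I'll push each handle from behind with shut fingers, stepping and checking force.

```bash
cat > h.py <<'E'
from bench import manip
import numpy as np
yaw=-0.055; c,s=np.cos(yaw),np.sin(yaw)
C=np.array([0.5766,-0.087,0]); ex=np.array([c,s,0]); ey=np.array([-s,c,0])
R=np.c_[[0,0,-1],ey,ex]
Y=dict(left=.09,mid=0.,right=-.09)
Z=0.155
P=lambda x,y,z=Z: C+ex*x+ey*y+np.array([0,0,z])
def force(base): return -(manip.current_force()-base)@ex   # push on the lever
def push(name,x0=-.100,xend=.035,fmax=13.,verbose=True):
    """Step forward; stop on force. Returns (bank-x of TCP, force)."""
    y=Y[name]; manip.move_l(P(x0,y),R,.15); base=manip.current_force()
    x=x0+.015; manip.move_l(P(x,y),None,.1); log=[]; f=0
    while x<xend:
        x+=.002 if x<-.04 else (.006 if x<-.004 else .0015)
        manip.move_l(P(x,y),None,.05); f=force(base); log.append((round(x*1e3,1),round(f,1)))
        if f>fmax: break
    if verbose: print(name,log,"t",round(manip.current_time(),2))
    return x,f
def back(name,x0=-.100): manip.move_l(P(x0,Y[name]),None,.25)
E
python3 - <<'E'
from h import *
print(manip.current_tcp_rot().round(2).tolist())
manip.set_gripper(0.0,20)
manip.move_ptp(P(-.1,.09,.24),R); print(manip.current_time(),manip.current_qpos().round(2))
x,f=push("left",xend=-.055)
print(manip.current_ee_pos()-P(x,.09))
E
```

```text
[[-0.0, 0.32, 0.95], [-0.0, 0.95, -0.32], [-1.0, -0.0, 0.0]]
3.7083 [-0.08  0.22  1.81  0.    1.11 -1.59]
left [(-83.0, np.float64(0.6)), (-81.0, np.float64(0.7)), (-79.0, np.float64(1.7)), (-77.0, np.float64(1.6)), (-75.0, np.float64(1.6)), (-73.0, np.float64(1.8)), (-71.0, np.float64(1.4)), (-69.0, np.float64(2.2)), (-67.0, np.float64(1.4)), (-65.0, np.float64(5.3)), (-63.0, np.float64(6.8)), (-61.0, np.float64(5.5)), (-59.0, np.float64(5.2)), (-57.0, np.float64(4.6)), (-55.0, np.float64(4.2))] t 8.47
[ 7.82319602e-05 -1.89163502e-05 -3.47206347e-06]
```

```bash
python3 - <<'E'
from h import *
x=-.055; y=.09; log=[]
while x<.035:
    x+=.002 if x<-.045 else (.006 if x<-.004 else .0015)
    manip.move_l(P(x,y),None,.05); f=-manip.current_force()@ex; log.append((round(x*1e3,1),round(float(f),1)))
    if f>14: break
print(log,manip.current_time())
E
```

```text
[(-53.0, 2.9), (-51.0, 3.1), (-49.0, 2.9), (-47.0, 3.4), (-45.0, 2.8), (-39.0, 0.3), (-33.0, -0.3), (-27.0, -0.7), (-21.0, -0.5), (-15.0, 1.1), (-9.0, 1.1), (-3.0, 0.9), (-1.5, 4.1), (0.0, 4.5), (1.5, 4.2), (3.0, 4.8), (4.5, 3.4), (6.0, 4.2), (7.5, 4.8), (9.0, 3.3), (10.5, 4.9), (12.0, 5.1), (13.5, 4.2), (15.0, 4.5), (16.5, 9.2), (18.0, 16.3)] 15.0917
```

```bash
sed -i 's/x+=.002 if x<-.04 else (.006 if x<-.004 else .0015)/x+=.002 if x<-.045 else (.008 if x<-.002 else (.004 if x<.010 else .0015))/; s/round(f,1)/round(float(f),1)/; s/if f>fmax: break/if f>(fmax if x<0 else 17): break/' h.py
python3 - <<'E'
from h import *
back("left"); x,f=push("mid"); back("mid")
print(manip.current_time())
E
```

```text
mid [(-83.0, 1.0), (-81.0, 1.4), (-79.0, 0.2), (-77.0, 1.0), (-75.0, 0.4), (-73.0, 2.2), (-71.0, 1.6), (-69.0, 2.3), (-67.0, 5.8), (-65.0, 6.4), (-63.0, 5.3), (-61.0, 5.9), (-59.0, 5.4), (-57.0, 3.7), (-55.0, 5.4), (-53.0, 4.1), (-51.0, 5.2), (-49.0, 4.1), (-47.0, 4.5), (-45.0, 3.1), (-37.0, 1.3), (-29.0, 1.2), (-21.0, 1.3), (-13.0, 1.0), (-5.0, 1.4), (3.0, 3.8), (7.0, 4.3), (11.0, 4.9), (12.5, 5.8), (14.0, 5.3), (15.5, 5.8), (17.0, 12.8), (18.5, 19.7)] t 25.37
25.9917
```

```bash
python3 - <<'E'
from h import *
import cv2
x,f=push("right"); back("right")
manip.move_l(P(-.12,0,.30),None,.25)
ims=[manip.grab_frame(n)[0] for n in ("scene","top")]
for n in ("scene","top"):
    for l in Y: print(n,l,[(np.round((np.array(r["at"])-C)@np.c_[ex,ey,[0,0,1]],3).tolist(),round(r["confidence"],2)) for r in manip.look_for(n,f"lever_{l}_grip")[:3]])
cv2.imwrite("pics/end.png",cv2.resize(np.vstack([ims[0][150:400,80:360],ims[1][120:330,180:460]]),None,fx=1.3,fy=1.3)[:,:,::-1])
print(manip.current_time())
E
```

```text
right [(-83.0, -0.8), (-81.0, -0.1), (-79.0, -0.6), (-77.0, -0.1), (-75.0, -0.8), (-73.0, 0.2), (-71.0, -0.7), (-69.0, 0.2), (-67.0, -0.5), (-65.0, 3.4), (-63.0, 3.2), (-61.0, 3.5), (-59.0, 4.0), (-57.0, 4.0), (-55.0, 3.1), (-53.0, 3.3), (-51.0, 3.3), (-49.0, 3.4), (-47.0, 1.9), (-45.0, 1.8), (-37.0, -0.6), (-29.0, -0.5), (-21.0, -0.1), (-13.0, 0.1), (-5.0, 0.5), (3.0, 2.2), (7.0, 3.5), (11.0, 3.8), (12.5, 4.7), (14.0, 4.2), (15.5, 4.7), (17.0, 12.2), (18.5, 18.5)] t 35.64
scene left [([0.047, 0.082, 0.158], 0.84)]
scene mid [([0.045, -0.007, 0.162], 0.73)]
scene right [([0.045, -0.092, 0.163], 0.66)]
top left [([0.037, 0.092, 0.171], 0.73)]
top mid [([0.035, 0.001, 0.173], 0.6)]
top right [([0.033, -0.086, 0.176], 0.68)]
37.5
```

View pics/end.png

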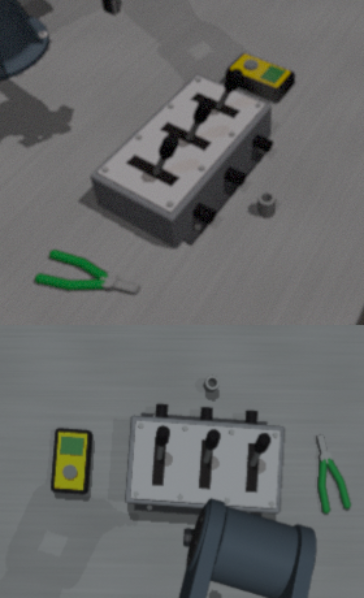

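The picture shows all three levers leaning away from the robot, with handles at about (162,435), (210,438) and (262,441). The meter, pliers and socket have not moved, and the arm is clear.

```bash
python3 -c "
from bench import manip
manip.sign_off(); print(manip.current_time())"
```

```text
the job is handed in; nothing more can be done
the job is handed in; nothing more can be done
```

All three levers are switched on, and I handed the job in at about 37.5 s of the 67 s allowed. I pushed each handle from behind with shut fingers, in small steps with a force limit, in the order left, middle, right.

- **Order:** Each lever was free at the first try, with a steady 3–7 N, so the order I tried happened to work. No lever was blocked and none was forced.
- **Stops:** Each push ended on a steep force rise at the same tool position, about 17–18.5 mm past the bank's centre. The peaks were 16–20 N. The left lever's 16.3 N was read against the starting zero instead of a fresh one, but it showed the same rise at the same position.
- **Last checks:** Both cameras put all three handles about 33–47 mm beyond the pivots, and 41 mm is expected at full lean. The meter, pliers and socket look undisturbed in the final picture. The arm was raised clear of everything.

No check failed or disagreed. `sign_off` gives no verdict, so I have no confirmation beyond these checks.

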